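# Vessels back into their own drip trays

## Task

Three vessels are standing in one another's steel drip trays: sort them out so that the square bottle stands in the square tray with its sides parallel to the tray's, the beaker in the middle of the large round tray, and the little dropper bottle in the middle of the small round tray. Stand one of them on the empty black rubber mat while you make room. Keep all three upright throughout, and leave the timer and the open aluminium dish where they are.

Things in the scene. Friction and masses are not known exactly. Their poses are not given: they have to be found in the camera images.
- bottle: Square clear plastic sample bottle with a white screw cap, 62 x 62 mm across the flats, 142 mm tall, about 0.12 kg. The flats run straight up to about 100 mm, then the shoulder; the cap is round, 48 mm across, from 118 to 142 mm above the underside: grip it by the cap or across the flats. Origin: centre of the underside; z up, x and y square to the flats. At the start it stands in the large round tray.
- beaker: Small clear beaker, 50 mm across the wall, 58 mm over the flared rim and 70 mm tall (the rim is the top 9 mm; it holds best gripped low on the straight wall, 30 to 45 mm up, as the flare gives a poor hold), about 0.09 kg. Origin: centre of the underside; z up. At the start it stands in the small round tray.
- dropper: Little round amber dropper bottle with black rubber bulb, 102 mm tall, about 0.07 kg: body 33 mm across up to 70 mm, collar 24 mm across up to 77 mm, bulb 13 mm across above. Origin: centre of the underside; z up. At the start it stands in the square tray.
- tray_square: Square steel drip tray, fixed to the bench, 92 x 92 mm outside, 82 x 82 mm inside, floor 3 mm thick, top of the wall (rolled rim) 16 mm above the bench. Home of the square bottle. Origin: centre of the underside, on the bench; x and y along the sides, z up.
- tray_large: Large round steel drip tray, fixed to the bench, 106 mm across outside, 96 mm inside, floor 3 mm thick, top of the rim 16 mm above the bench. Home of the beaker. Origin: centre of the underside; z up.
- tray_small: Small round steel drip tray, fixed to the bench, 74 mm across outside, 64 mm inside, floor 3 mm thick, top of the rim 16 mm above the bench. Home of the dropper bottle. Origin: centre of the underside; z up.
- mat: Plain square black rubber mat, 110 x 110 x 3 mm, fixed flat on the bench, empty at the start: the spot for setting one vessel aside. Origin: centre of its underside; z up.
- timer: Grey square kitchen timer with buttons, 58 x 58 x 18 mm, loose, lying among the trays; to be left where it is. Origin: centre of the underside.
- dish: Open round aluminium dish, 64 mm across and 21 mm tall, loose, lying among the trays; to be left where it is. Origin: centre of the underside.
There are look-alikes about, which are no part of the job. What is shaped like the bottle but green is not meant.

How it is judged:
On the way:
1. one of the three vessels has been stood on the rubber mat and let go (((horizontal distance between bottle and mat below 0.04 m and z of bottle in the frame of mat below 0.008 m and angle between bottle's own z axis and vertical below 0.1 rad and contact force between bottle and the fingers below 0.05 N) or (horizontal distance between beaker and mat below 0.04 m and z of beaker in the frame of mat below 0.008 m and angle between beaker's own z axis and vertical below 0.1 rad and contact force between beaker and the fingers below 0.05 N) or (horizontal distance between dropper and mat below 0.04 m and z of dropper in the frame of mat below 0.008 m and angle between dropper's own z axis and vertical below 0.1 rad and contact force between dropper and the fingers below 0.05 N))), for 0.2 s.
At the end, for the whole second after the job is handed in: Bottle on the floor of the square tray within 14 mm of its centre and parallel to it within 14 degrees (any quarter turn); beaker in the large round tray within 15 mm of centre; dropper bottle in the small round tray within 12 mm of centre; all upright, released, at rest (horizontal distance between bottle and tray_square below 0.014 m and z of bottle in the frame of tray_square below 0.008 m and angle between each of bottle, beaker, dropper's own z axis and vertical below 0.1 rad and linear speed of each of bottle, beaker, dropper below 0.02 m/s and angular speed of each of bottle, beaker, dropper below 0.2 rad/s and contact force between each of bottle, beaker, dropper and the fingers below 0.05 N and horizontal distance between beaker and tray_large below 0.015 m and z of beaker in the frame of tray_large below 0.008 m and horizontal distance between dropper and tray_small below 0.012 m and z of dropper in the frame of tray_small below 0.008 m and (angle between the x axis of bottle and the x axis of tray_square, either way round below 0.25 rad or angle between the x axis of bottle and the y axis of tray_square, either way round below 0.25 rad)); the robot touches nothing.
It fails at once if a vessel is tipped by more than about 30 degrees (angle between any of bottle, beaker, dropper's own z axis and vertical above 0.52 rad).
It fails at once if the timer or the open dish is shifted by more than 20 mm (distance of any of timer, dish from where it was at the start of the episode above 0.02 m).
It also fails if it takes over 120 s, if anything falls off the work surface, if the arm or the gripper's body presses on something with over 40 N, if the wrist force passes 120 N, or if a joint passes its speed limit or range.

## Robot

A 6-joint arm with a two-finger parallel gripper is mounted at the origin on a cart in front of the work surface, level with it; the furniture and walls round the work are solid. World frame = base frame: x ahead of the robot, y to its left, z up, the work surface at z = 0. Lengths are in m, angles in rad, forces in N, time in s.
With the tool pointing down it reaches from about 0.25 to 0.725 m from the base axis. Payload 4 kg.
Tool frame: the origin (TCP) lies at the very end of the fingers, on their centre line; the grasp point (between the pads) lies 19 mm behind it; z points along the fingers, y is the line along which they close (so a half turn about z gives the same grasp; the last joint's range is limited). The gripper opens to 85 mm and grips with 20 to 120 N. Pads are 22 mm wide; open, the fingers measure 114 mm over their backs; the gripper's body (76 mm by 85 mm) begins 54 mm behind the grasp point. The pads swing forward as they close: fully open they stand 13 mm farther back than shut.
Start: joints at [1.25, 0.241, 0.005, 1.335, 0, 1.571], TCP at [0.158, 0.474, 0.231] pointing down, gripper open.
Joint ranges: [-2.72, 2.72], [-1.05, 1.87], [-1.09, 1.28], [-1.99, 2.15], [-1.42, 1.44], [-3.14, 3.14]. Speed limits (rad/s): [2.79, 2.79, 3.14, 3.14, 3.14, 3.14].

## Interface

Orientations are given as a unit quaternion [x, y, z, w].
In Python, from workcell import bot gives the robot as it stands.
- The arm moves only by the tool carry_out, never from a script. Its argument "increments" is one flat list of numbers, 5 for each row, row after row: the finger opening in cm, from 0 to 8.54, then the shift along the tool's x, y, z in cm, then the turn about the tool's z in rad. A call has exactly 5 rows; each row shifts and turns the commanded pose from where the row before left it, along the tool's axes as they then stand; what a row does not reach is not made up. A row lasts 1/8 s, in which the tool goes at most 62.5 mm and 10.7 degrees, less where a joint would pass 70% of its speed; a pose out of reach is approached as far as the arm can. A call with a gripper value outside its range is refused whole. The fingers move at their own pace and stop on an object; the grip force is fixed at half the most. Time passes only in rows, so rows that do not move let the fingers close, or fill a call up. It gives the time, the measured TCP pose, the force, the opening and the grip force at its end, in the units of the state.
- bot.get_obs(): the state, without advancing time (a new reading comes with each control period).
- bot.camera(name): name is "scene" or "top"; returns a dict with "pixels" (384x512x3 uint8, blue, green, red), "range_z" (384x512 float32, m along the optical axis (not along the pixel's ray), 0 where there is no reading), "mtx" (3x3 intrinsics, pixels), "D" ([k1, k2, p1, p2, k3] as OpenCV has them; the pictures are not rectified), "eye" and "attitude" of the camera in the world. Camera axes: x right, y down, z forward; pixel columns grow to the right and rows downward; lengths in m; the calibration is good to about 2 mm. A picture is of the moment at which its call begins.
- bot.job_done(): hands the job in; it is judged then, once.
Trained networks look in a picture, given as the dict that the camera call returned (one of the last four; its "shot" number tells which), for a name from the list of things; names that differ only in an ending like _2 or _b are one class to them, and where a whole thing is asked for, a point or a joint stands for the part that bears it (a point fixed in the world has none). Each returns a list of dicts, best first, with "p" (0 to 1); they miss things now and then, are a little off and sometimes report something else, mostly with a low value. They report only what shows in the picture. A call takes as long as a camera call. They do not tell look-alikes from the thing itself.
- bot.find_in(picture, name): "xyz" ([x, y, z] in m, in the coordinates of the camera as it stood for that picture, good to about 4 mm: the middle of the surface that is visible of it).
- bot.regions_of(picture, name): "mask" (384x512 bool, what is visible of it).
- bot.place_of(picture, name): "xyz" ([x, y, z] in m, in the coordinates of the camera as it stood for that picture, good to about 4 mm: a listed point, or the origin of a listed thing).
The state is a dict: "clock": time; "joint_pos": joint angles; "joint_vel": joint speeds; "tau": joint torques, N m; "eef_pos": TCP position; "tool_rot": TCP orientation; "ft_force": force on the tool from outside, world axes, zero at the start; "ft_torque": the same for the moment, N m; "grip_width": finger opening in m; "grasp_force": force on a finger pad.
Only numpy, scipy, OpenCV 4.12 (cv2) and the standard library are available. Lean on these libraries where they do the work, as an engineer would, in place of code of your own. Each camera call takes 0.05 s, during which the arm holds its last target. There are 200 camera calls.

## Working session

There is one attempt and no reset: what is moved stays moved. The work goes in short steps, Python scripts to look and compute and a tool call to move; the robot and the scene stay as the last step left them, time stands still between calls to the robot, and variables do not carry over. Pictures are saved under pics/ and viewed, at most 14 in all, crops included, and the job is handed in when it is done.

Besides the shell and the picture viewer there is one more tool, called after "Request:" as a command line: name --argument value ..., lists and objects as JSON in quotes. carry_out: Moves the arm, as the interface text tells. Its arguments: {"type":"object","properties":{"increments":{"type":"array","items":{"type":"number"}}},"required":["increments"]}

```bash
mkdir -p pics
cat > h.py <<'E'
import numpy as np, cv2
from scipy.spatial.transform import Rotation as R
from workcell import bot
def T(c):
    a=np.array(c["attitude"],float)
    return (R.from_quat(a).as_matrix() if a.size==4 else a.reshape(3,3)), np.array(c["eye"],float)
def w(c,p):
    r,e=T(c); return r@np.array(p)+e
def cloud(c,mask):
    v,u=np.nonzero(mask&(c["range_z"]>0)); z=c["range_z"][v,u]
    n=cv2.undistortPoints(np.c_[u,v].astype(np.float32)[:,None],c["mtx"],np.array(c["D"]))[:,0]
    r,e=T(c); return np.c_[n*z[:,None],z]@r.T+e
def px(c,P):
    r,e=T(c); q=(np.array(P,float).reshape(-1,3)-e)@r
    return cv2.projectPoints(q,np.zeros(3),np.zeros(3),c["mtx"],np.array(c["D"]))[0][:,0]
E
python3 - <<'E'
from h import *
print(bot.get_obs())
for n in ("top","scene"):
    c=bot.camera(n); cv2.imwrite(f"pics/{n}0.png",c["pixels"])
    print(n,c["eye"],c["attitude"])
    for k in "bottle beaker dropper tray_square tray_large tray_small mat timer dish".split():
        print(k,[(np.round(w(c,d["xyz"]),3),round(d["p"],2)) for d in bot.place_of(c,k)][:3])
E
```

```text
{'clock': 0.0, 'joint_pos': array([1.25001220e+00, 2.41419499e-01, 3.68115298e-03, 1.33520719e+00,
       9.20997984e-06, 1.57080274e+00]), 'joint_vel': array([-0.00073418,  0.00094667, -0.00187198,  0.00040269, -0.00106206,
        0.00075872]), 'tau': array([-1.56483829e-04, -3.72315109e+01,  2.52408725e+01,  1.70188030e-02,
        4.60628416e-05,  1.46455307e-05]), 'eef_pos': array([0.15744574, 0.4738721 , 0.23039328]), 'tool_rot': array([ 1.59708327e-01,  9.87163662e-01, -1.06007445e-03, -1.76162086e-04]), 'ft_force': array([ 0.45080233, -0.39648525, -0.40752299]), 'ft_torque': array([-0.00355362, -0.02745199,  0.0038707 ]), 'grasp_force': 0.0, 'grip_width': 0.08559506590854024}
top [ 0.40262187 -0.04278846  0.88165017] [ 0.71366679 -0.69704959  0.04660415 -0.05127989]
bottle [(array([ 0.391, -0.282, -0.004]), 0.92), (array([ 0.458, -0.15 ,  0.004]), 0.81), (array([ 0.401, -0.015, -0.004]), 0.64)]
beaker [(array([ 0.632, -0.162,  0.002]), 0.85), (array([ 0.631, -0.162,  0.006]), 0.57)]
dropper []
tray_square [(array([ 0.643,  0.197, -0.001]), 0.63)]
tray_large [(array([ 0.463, -
[... 251 characters left out ...]
0.647,  0.198, -0.001]), 0.39)]
timer [(array([ 0.531, -0.008, -0.002]), 0.58)]
dish [(array([0.647, 0.008, 0.003]), 0.59)]
scene [ 0.1037899  -0.67442271  0.43247735] [ 0.81522398 -0.23960938  0.16075658 -0.5021499 ]
bottle [(array([ 0.458, -0.151,  0.003]), 0.59), (array([ 0.392, -0.284, -0.   ]), 0.58), (array([ 0.396, -0.016,  0.001]), 0.55)]
beaker [(array([ 0.633, -0.157,  0.003]), 0.94)]
dropper [(array([0.65 , 0.208, 0.002]), 0.53)]
tray_square [(array([ 0.637,  0.2  , -0.002]), 0.59)]
tray_large [(array([ 0.462, -0.15 ,  0.001]), 0.49)]
tray_small [(array([ 0.635, -0.158, -0.002]), 0.82)]
mat []
timer [(array([0.651, 0.208, 0.002]), 0.57)]
dish [(array([0.648, 0.01 , 0.   ]), 0.94)]
```

View pics/top0.png

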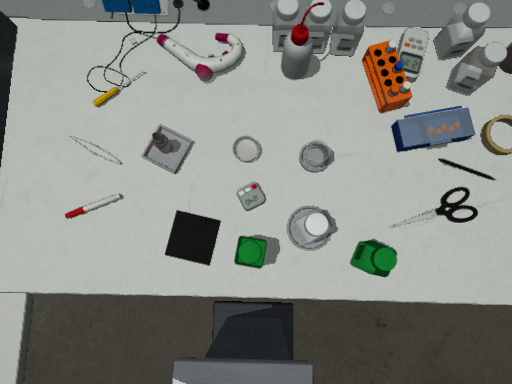

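View pics/scene0.png

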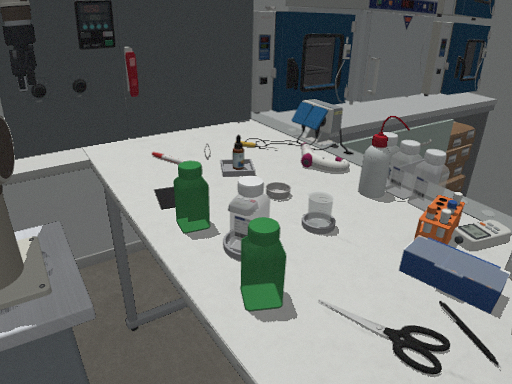

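The top picture shows the square tray with the dropper at (168,148), the mat at (193,237) and the timer at (251,196). The dish is at (247,149), the beaker in the small tray at (316,156), and the white-capped bottle in the large tray at (312,226). The green look-alikes are at (251,251) and (374,257). The scene picture agrees.

Run:
```python
from h import *
c=bot.camera("top"); P=cloud(c,np.ones((384,512),bool))
def near(x,y,r,a,b):
    m=(np.hypot(P[:,0]-x,P[:,1]-y)<r)&(P[:,2]>a)&(P[:,2]<b); return P[m]
b=near(.55,0,.03,-.02,.02); print("bench z",np.median(near(.55,.08,.03,-.02,.03)[:,2]))
def circ(q):
    return cv2.minEnclosingCircle(q[:,:2].astype(np.float32)*1000)
def rect(q): return cv2.minAreaRect(q[:,:2].astype(np.float32)*1000)
for n,x,y,r in (("large",.46,-.149,.065),("small",.634,-.16,.05)):
    q=near(x,y,r,.009,.022); A=np.c_[2*q[:,:2],np.ones(len(q))]; s=np.linalg.lstsq(A,(q[:,:2]**2).sum(1),rcond=None)[0]
    print(n,len(q),circ(q),s[:2],np.sqrt(s[2]+s[0]**2+s[1]**2))
q=near(.643,.198,.075,.009,.022);print("sq",len(q),rect(q))
for n,x,y,r,a,bb in (("cap",.458,-.15,.06,.13,.16),("flats",.458,-.15,.06,.03,.13),("beakertop",.633,-.16,.05,.055,.09),("beaker",.633,-.16,.05,.025,.09),("bulb",.647,.205,.05,.085,.12),("dropbody",.647,.205,.05,.03,.08),("timer",.531,-.008,.05,.01,.03),("green1",.398,-.015,.06,.03,.16)):
    q=near(x,y,r,a,bb); print(n,len(q), len(q)and (q.mean(0).round(4),circ(q),rect(q)))
g=c["pixels"].astype(int); m=(g.max(2)<50); 
q=cloud(c,m); q=q[(np.hypot(q[:,0]-.435,q[:,1]-.135)<.09)]; print("mat",rect(q),q[:,2].mean())
# orthographic rectified picture, plane z=.016, 1 px = 1mm ; x up, y left
s=1.0
xs=np.arange(.75,.33,-.001); ys=np.arange(.27,-.34,-.001)
X,Y=np.meshgrid(xs,ys,indexing='ij'); uv=px(c,np.c_[X.ravel(),Y.ravel(),np.full(X.size,.016)]).reshape(*X.shape,2).astype(np.float32)
cv2.imwrite("pics/ortho.png",cv2.remap(c["pixels"],uv[...,0],uv[...,1],cv2.INTER_CUBIC))
```

```text
bench z -0.00027578880656731197
large 297 ((458.0773010253906, -148.39669799804688), 52.89281463623047) [ 0.45846219 -0.1490629 ] 0.04949484623906587
small 198 ((630.4127197265625, -159.67481994628906), 36.975608825683594) [ 0.62767664 -0.15840893] 0.03093960663971747
sq 368 ((643.7354736328125, 199.49041748046875), (93.16129302978516, 93.61286926269531), 63.65941619873047)
cap 446 (array([ 0.4572, -0.1463,  0.1439]), ((457.4163818359375, -146.96163940429688), 23.7791805267334), ((456.9294738769531, -146.51626586914062), (46.13511276245117, 46.06822204589844), 0.7814224362373352))
flats 462 (array([ 0.4516, -0.1369,  0.1016]), ((457.2436218261719, -146.6237030029297), 39.406124114990234), ((457.47821044921875, -147.1514892578125), (61.04094696044922, 61.14368438720703), 31.100814819335938))
beakertop 186 (array([ 0.6361, -0.1616,  0.0674]), ((630.012451171875, -158.08346557617188), 30.131023406982422), ((631.7097778320312, -160.0806884765625), (52.81739044189453, 52.5233039855957), 89.71290588378906))
beaker 328 (array([ 0.6345, -0.1618,  0.0554]), ((630.012451171875, -158.0834655761
[... 395 characters left out ...]
75, 202.9497528076172), 16.759719848632812), ((646.3509521484375, 200.1021270751953), (25.568288803100586, 31.47856903076172), 46.69694519042969))
timer 511 (array([ 0.5306, -0.0082,  0.016 ]), ((530.935302734375, -8.402633666992188), 34.71475601196289), ((530.970947265625, -7.80767822265625), (54.741519927978516, 55.76349639892578), 29.83584976196289))
green1 835 (array([ 0.3988, -0.0148,  0.1247]), ((398.51385498046875, -14.015170097351074), 39.664825439453125), ((398.71649169921875, -13.810066223144531), (61.84144973754883, 61.03458786010742), 80.9203109741211))
mat ((430.33160400390625, 127.73157501220703), (108.90597534179688, 107.43195343017578), 77.92192840576172) 0.002670055231992514
```

View pics/ortho.png

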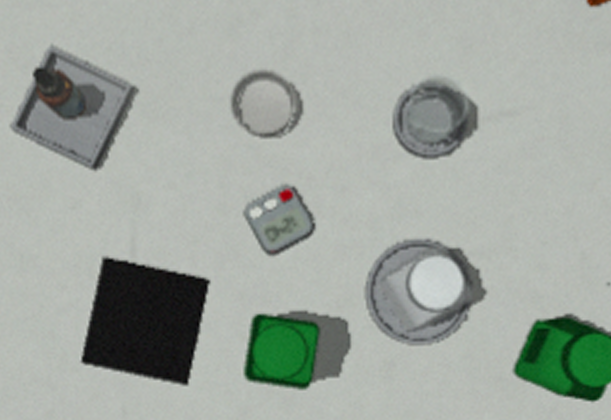

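The rectified picture, at 1 mm per pixel, gives centres that agree with the depth fits and the known sizes. I have the square tray at (.643,.198) with sides at 63.5°, the large tray at (.458,-.149), the small tray at (.631,-.160) and the mat at (.431,.127). The bottle is at (.4573,-.1468) with its flats at 31°, and the dropper is at (.649,.204). I'll move the dropper to the mat first.

Request:
carry_out --increments '[8.5,-3.68,-0.67,0.47,0,8.5,-3.68,-0.67,0.47,0,8.5,-3.68,-0.67,0.47,0,8.5,-3.68,-0.67,0.47,0,8.5,-3.68,-0.67,0.47,0]'

```text
clock: 1.68
eef_pos: [0.3227, 0.3841, 0.2077]
tool_rot: [0.16, 0.987, 0.0, 0.0]
ft_force: [0.6, 0.4, 0.3]
grip_width: 0.0846
grasp_force: 0.0
```

Request:
carry_out --increments '[8.5,-3.68,-0.67,0.47,0,8.5,-3.68,-0.67,0.47,0,8.5,-3.68,-0.67,0.47,0,8.5,-3.68,-0.67,0.47,0,8.5,-3.68,-0.67,0.47,0]'

```text
clock: 2.3
eef_pos: [0.4868, 0.2942, 0.1841]
tool_rot: [0.16, 0.987, 0.0, 0.0]
ft_force: [0.5, 0.4, 0.1]
grip_width: 0.0851
grasp_force: 0.0
```

Request:
carry_out --increments '[8.5,-3.68,-0.67,0.47,0,8.5,-3.68,-0.67,0.47,0,8.5,-3.68,-0.67,0.47,0,8.5,-3.68,-0.67,0.47,0,8.5,-3.68,-0.67,0.47,0]'

```text
clock: 2.92
eef_pos: [0.6508, 0.2044, 0.1605]
tool_rot: [0.16, 0.987, 0.0, -0.0]
ft_force: [0.2, -0.3, -0.4]
grip_width: 0.0849
grasp_force: 0.0
```

```bash
cat >> h.py <<'E'
def go(x,y,z,phi=None):
    "total tool-axis shift (cm) and turn from the measured pose; shift is for doing before the turn"
    o=bot.get_obs(); r=R.from_quat(o["tool_rot"]).as_matrix(); d=r.T@(np.array([x,y,z])-o["eef_pos"])*100
    f=np.degrees(np.arctan2(r[1,1],r[0,1]))
    print("t",round(o["clock"],2),"pos",o["eef_pos"].round(4),"tilt",r[:,2].round(3),"phi",f.round(1),"j",o["joint_pos"].round(2),"w",round(o["grip_width"],4),"F",o["ft_force"].round(1),round(o["grasp_force"],1))
    print("shift cm",d.round(2), "turn", None if phi is None else -np.radians((phi-f+90)%180-90).round(3))
E
python3 -c "
from h import *
go(.649,.204,.041)"
```

```text
t 2.92 pos [0.6508 0.2044 0.1605] tilt [-0.  0. -1.] phi 71.6 j [0.3  0.65 0.45 1.37 0.   0.63] w 0.0849 F [ 0.2 -0.3 -0.4] 0.0
shift cm [ 0.16 -0.1  11.95] turn None
```

Request:
carry_out --increments '[8.5,0.16,-0.1,2.4,0,8.5,0,0,2.4,0,8.5,0,0,2.4,0,8.5,0,0,2.4,0,8.5,0,0,2.3,0]'

```text
clock: 3.55
eef_pos: [0.6479, 0.2046, 0.0407]
tool_rot: [0.16, 0.987, -0.0, -0.0]
ft_force: [0.0, 0.4, -0.0]
grip_width: 0.0851
grasp_force: 0.0
```

Request:
carry_out --increments '[2.5,0,0,0,0,2.5,0,0,0,0,2.5,0,0,0,0,2.5,0,0,0,0,2.5,0,0,0,0]'

```text
clock: 4.18
eef_pos: [0.6494, 0.2051, 0.0438]
tool_rot: [0.16, 0.987, 0.001, 0.002]
ft_force: [0.0, 0.5, 6.5]
grip_width: 0.0302
grasp_force: 60.0
```

```bash
python3 -c "
from h import *
go(.431,.127,.14)"
```

```text
t 4.17 pos [0.6494 0.2051 0.0438] tilt [ 0.004  0.001 -1.   ] phi 71.6 j [0.31 0.72 0.26 1.11 0.   0.63] w 0.0302 F [0.  0.5 6.5] 60.0
shift cm [ 18.23 -14.27  -9.71] turn None
```

Request:
carry_out --increments '[2.5,0,0,-0.5,0,2.5,0,0,-1,0,2.5,0,0,-1.5,0,2.5,0,0,-1.5,0,2.5,0,0,-1,0]'

```text
clock: 4.8
eef_pos: [0.6487, 0.2048, 0.0987]
tool_rot: [0.16, 0.987, 0.0, 0.001]
ft_force: [-0.3, -0.1, -0.7]
grip_width: 0.0305
grasp_force: 59.4
```

```bash
python3 -c "
from h import *
go(.431,.127,.14)
c=bot.camera('scene');cv2.imwrite('pics/s1.png',cv2.resize(c['pixels'][80:230,160:360],None,fx=3,fy=3))"
```

```text
t 4.8 pos [0.6487 0.2048 0.0987] tilt [ 0.002  0.001 -1.   ] phi 71.6 j [0.31 0.67 0.33 1.23 0.   0.63] w 0.0305 F [-0.3 -0.1 -0.7] 59.4
shift cm [ 18.19 -14.24  -4.18] turn None
```

View pics/s1.png

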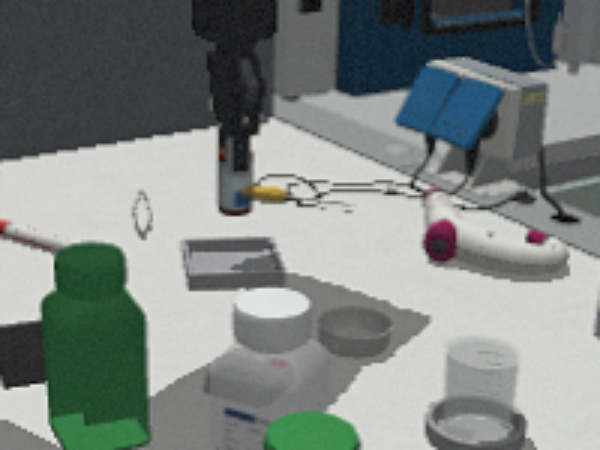

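The dropper (crop, about (235,175)) hangs upright in the fingers, and the square tray is empty. Next is the mat.

Request:
carry_out --increments '[2.5,1.2,-0.94,-1,0,2.5,2.4,-1.88,0,0,2.5,3.2,-2.5,0,0,2.5,3.2,-2.5,0,0,2.5,3.2,-2.5,0,0]'

```text
clock: 5.48
eef_pos: [0.4889, 0.1479, 0.1069]
tool_rot: [0.16, 0.987, 0.0, 0.0]
ft_force: [0.0, 1.0, -0.4]
grip_width: 0.0301
grasp_force: 59.4
```

Request:
carry_out --increments '[2.5,2.4,-1.88,0,0,2.5,1.6,-1.25,0,0,2.5,1.0,-0.8,0.5,0,2.5,0,0,1.2,0,2.5,0,0,1.5,0]'

```text
clock: 6.1
eef_pos: [0.4314, 0.1271, 0.0746]
tool_rot: [0.16, 0.987, 0.0, 0.001]
ft_force: [0.3, -0.3, -0.6]
grip_width: 0.0297
grasp_force: 59.4
```

Request:
carry_out --increments '[2.5,0,0,1.5,0,2.5,0,0,1,0,2.5,0,0,0.5,0,2.5,0,0,0.2,0,2.5,0,0,0,0]'

```text
clock: 6.72
eef_pos: [0.4306, 0.1268, 0.0437]
tool_rot: [0.16, 0.987, 0.0, 0.0]
ft_force: [-1.9, -0.4, 5.5]
grip_width: 0.0301
grasp_force: 60.1
```

```bash
python3 -c "
from h import *
go(.431,.127,.044)"
```

```text
t 6.72 pos [0.4306 0.1268 0.0437] tilt [ 0.001  0.    -1.   ] phi 71.6 j [ 0.29  0.32 -0.43  0.82 -0.    0.61] w 0.0301 F [-1.9 -0.4  5.5] 60.1
shift cm [-0.03  0.03 -0.03] turn None
```

Request:
carry_out --increments '[8.5,0,0,0,0,8.5,0,0,0,0,8.5,0,0,0,0,8.5,0,0,-1,0,8.5,0,0,-3,0]'

```text
clock: 7.35
eef_pos: [0.429, 0.1264, 0.0824]
tool_rot: [0.16, 0.987, -0.001, -0.002]
ft_force: [-0.1, 0.6, 0.1]
grip_width: 0.0851
grasp_force: 0.0
```

Request:
carry_out --increments '[8.5,0,0,-4,0,8.5,0,0,-4,0,8.5,0,0,-3,0.17,8.5,0,0,-2.5,0.17,8.5,0,0,0,0.17]'

```text
clock: 7.98
eef_pos: [0.4318, 0.1272, 0.2209]
tool_rot: [0.406, 0.914, 0.002, 0.002]
ft_force: [0.4, 0.4, -0.0]
grip_width: 0.0846
grasp_force: 0.0
```

Request:
carry_out --increments '[8.5,0,0,0,0.17,8.5,0,0,0,0.03,8.5,0,0,0,0,8.5,0,0,0,0,8.5,0,0,0,0]'

```text
clock: 8.6
eef_pos: [0.4303, 0.1268, 0.2178]
tool_rot: [0.493, 0.87, -0.0, -0.0]
ft_force: [0.7, -0.4, 0.1]
grip_width: 0.0848
grasp_force: 0.0
```

```bash
python3 -c "
from h import *
go(.4573,-.1468,.22,31.3)
c=bot.camera('top');P=cloud(c,np.ones((384,512),bool))
q=P[(np.hypot(P[:,0]-.4573,P[:,1]+.1468)<.06)&(P[:,2]>.13)&(P[:,2]<.16)];print(len(q),cv2.minEnclosingCircle(q[:,:2].astype(np.float32)*1000))
c=bot.camera('scene');cv2.imwrite('pics/s2.png',c['pixels'])"
```

```text
t 8.6 pos [0.4303 0.1268 0.2178] tilt [-0. -0. -1.] phi 31.0 j [ 0.29  0.15 -0.15  1.28 -0.    1.32] w 0.0848 F [ 0.7 -0.4  0.1] 0.0
shift cm [-24.84 -11.76  -0.22] turn -0.006
445 ((457.5892333984375, -146.90310668945312), 23.771167755126953)
```

View pics/s2.png

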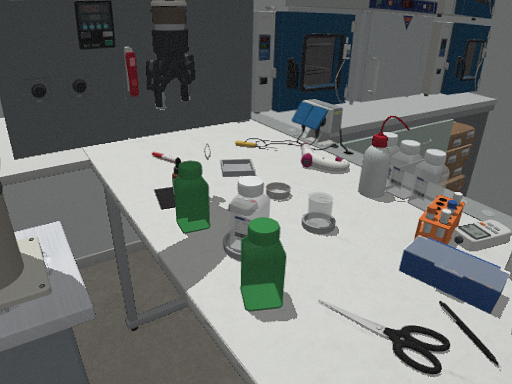

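The gripper is clear. The dropper stands on the mat, mostly hidden by the green bottle, with its bulb showing at about (176,175). The bottle is next.

Request:
carry_out --increments '[8.5,-1.8,-0.86,0,0,8.5,-3.2,-1.5,0,0,8.5,-3.2,-1.5,0,0,8.5,-3.2,-1.5,0,0,8.5,-3.2,-1.5,0,0]'

```text
clock: 9.32
eef_pos: [0.4466, -0.0348, 0.2178]
tool_rot: [0.493, 0.87, 0.0, 0.0]
ft_force: [0.5, -0.7, 0.4]
grip_width: 0.0846
grasp_force: 0.0
```

Request:
carry_out --increments '[8.5,-3.2,-1.5,0,0,8.5,-3.2,-1.5,0,0,8.5,-2.2,-1.1,0,0,8.5,-1.64,-0.8,0,0,8.5,0,0,0,0]'

```text
clock: 9.95
eef_pos: [0.4572, -0.1475, 0.2176]
tool_rot: [0.494, 0.87, 0.0, -0.0]
ft_force: [0.2, 0.3, -0.3]
grip_width: 0.085
grasp_force: 0.0
```

```bash
python3 -c "
from h import *
go(.4573,-.1468,.12,31.3)"
```

```text
t 9.95 pos [ 0.4572 -0.1475  0.2176] tilt [-0.  0. -1.] phi 30.8 j [-0.31  0.21 -0.07  1.29  0.    0.72] w 0.085 F [ 0.2  0.3 -0.3] 0.0
shift cm [0.05 0.04 9.76] turn -0.008
```

Request:
carry_out --increments '[8.5,0,0,2,0,8.5,0,0,3,0,8.5,0,0,3,0,8.5,0,0,1.75,0,8.5,0,0,0,0]'

```text
clock: 10.58
eef_pos: [0.4559, -0.1453, 0.119]
tool_rot: [0.492, 0.87, -0.0, -0.002]
ft_force: [0.6, -1.1, -0.8]
grip_width: 0.0852
grasp_force: 0.0
```

Request:
carry_out --increments '[4,0,0,0,0,4,0,0,0,0,4,0,0,0,0,4,0,0,0,0,4,0,0,0,0]'

```text
clock: 11.2
eef_pos: [0.4586, -0.1471, 0.1219]
tool_rot: [0.493, 0.87, 0.001, 0.002]
ft_force: [-0.6, 0.3, 6.0]
grip_width: 0.0454
grasp_force: 61.8
```

Request:
carry_out --increments '[4,0,0,-0.5,0,4,0,0,-1,0,4,0,0,-1.5,0,4,0,0,-1.5,0,4,0,0,-1,0]'

```text
clock: 11.82
eef_pos: [0.4573, -0.1469, 0.1763]
tool_rot: [0.493, 0.87, 0.0, 0.0]
ft_force: [0.7, -0.8, -0.9]
grip_width: 0.0457
grasp_force: 61.5
```

```bash
python3 -c "
from h import *
go(.643,.198,.2,63.5)
c=bot.camera('scene');cv2.imwrite('pics/s3.png',cv2.resize(c['pixels'][100:300,130:350],None,fx=2.5,fy=2.5))"
```

```text
t 11.82 pos [ 0.4573 -0.1469  0.1763] tilt [ 0.001 -0.    -1.   ] phi 30.9 j [-0.31  0.23 -0.15  1.19 -0.    0.72] w 0.0457 F [ 0.7 -0.8 -0.9] 61.5
shift cm [20.03 33.66 -2.37] turn -0.568
```

View pics/s3.png

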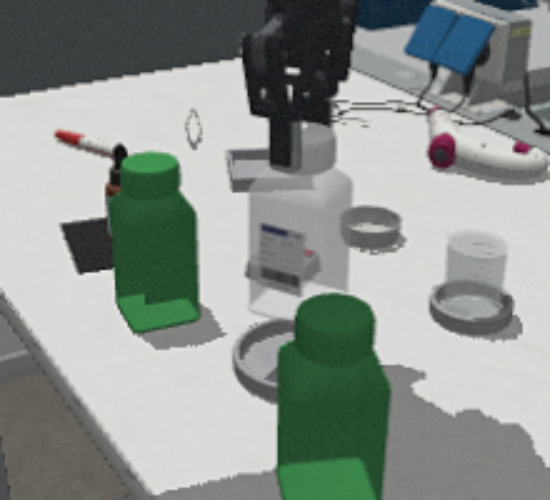

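The bottle (crop, about (300,230)) hangs upright over the large tray. The dropper stands upright on the mat at (118,190).

Request:
carry_out --increments '[4,0.8,1.34,-1,0,4,1.7,2.857,-1,0,4,1.7,2.857,0,0,4,1.7,2.857,0,0,4,1.7,2.857,0,0]'

```text
clock: 12.5
eef_pos: [0.528, -0.0139, 0.1952]
tool_rot: [0.493, 0.87, 0.0, -0.0]
ft_force: [-0.2, -1.0, -0.7]
grip_width: 0.0455
grasp_force: 61.6
```

Request:
carry_out --increments '[4,1.7,2.857,0,0,4,1.7,2.857,0,0,4,1.7,2.857,0,0,4,1.7,2.857,0,0,4,1.7,2.857,0,0]'

```text
clock: 13.12
eef_pos: [0.6065, 0.1327, 0.1949]
tool_rot: [0.493, 0.87, -0.0, -0.0]
ft_force: [0.2, 0.4, -1.0]
grip_width: 0.0455
grasp_force: 61.6
```

Request:
carry_out --increments '[4,1.7,2.857,0,0,4,1.7,2.857,0,0,4,0.53,0.89,0,0,4,0,0,0,-0.142,4,0,0,0,-0.142]'

```text
clock: 13.75
eef_pos: [0.6423, 0.1983, 0.1949]
tool_rot: [0.363, 0.932, -0.001, -0.001]
ft_force: [0.0, -0.5, -1.0]
grip_width: 0.046
grasp_force: 61.7
```

Request:
carry_out --increments '[4,0,0,0,-0.142,4,0,0,0,-0.142,4,0,0,0,0,4,0,0,0,0,4,0,0,0,0]'

```text
clock: 14.38
eef_pos: [0.6428, 0.198, 0.1953]
tool_rot: [0.23, 0.973, -0.0, -0.0]
ft_force: [-0.1, 0.3, -1.7]
grip_width: 0.046
grasp_force: 61.7
```

```bash
python3 -c "
from h import *
go(.643,.198,.123,63.5)
c=bot.camera('scene');a=c['pixels'][60:200,180:320]
cv2.imwrite('pics/s4.png',cv2.resize(a,None,fx=4,fy=4,interpolation=cv2.INTER_CUBIC))"
```

```text
t 14.38 pos [0.6428 0.198  0.1953] tilt [-0. -0. -1.] phi 63.4 j [ 0.3   0.61  0.48  1.44 -0.    0.76] w 0.046 F [-0.1  0.3 -1.7] 61.7
shift cm [-0.02  0.01  7.23] turn -0.001
```

View pics/s4.png

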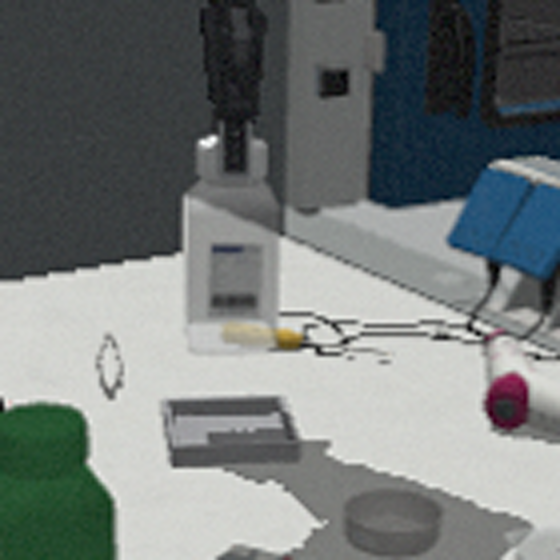

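The bottle (crop, about (232,270)) is upright above the square tray (232,430), with its sides parallel. I'll lower it.

Request:
carry_out --increments '[4,0,0,1.2,0,4,0,0,2,0,4,0,0,1.5,0,4,0,0,1,0,4,0,0,0.6,0]'

```text
clock: 15.05
eef_pos: [0.6426, 0.198, 0.1314]
tool_rot: [0.229, 0.973, -0.0, -0.0]
ft_force: [0.9, -0.9, -1.3]
grip_width: 0.0455
grasp_force: 61.7
```

Request:
carry_out --increments '[4,0,0,0.5,0,4,0,0,0.3,0,4,0,0,0.2,0,4,0,0,0,0,4,0,0,0,0]'

```text
clock: 15.68
eef_pos: [0.643, 0.1981, 0.1226]
tool_rot: [0.229, 0.973, 0.0, 0.0]
ft_force: [0.3, -0.1, -1.4]
grip_width: 0.0458
grasp_force: 61.7
```

Request:
carry_out --increments '[4,0,0,0.1,0,4,0,0,0,0,8.5,0,0,0,0,8.5,0,0,0,0,8.5,0,0,0,0]'

```text
clock: 16.3
eef_pos: [0.6429, 0.1981, 0.1212]
tool_rot: [0.229, 0.973, -0.0, -0.0]
ft_force: [-0.2, 0.2, 0.3]
grip_width: 0.0848
grasp_force: 0.0
```

Request:
carry_out --increments '[8.5,0,0,-1,0,8.5,0,0,-2.5,0,8.5,0,0,-3,0,8.5,0,0,-2.5,0,8.5,0,0,0,0]'

```text
clock: 16.92
eef_pos: [0.6445, 0.1986, 0.2148]
tool_rot: [0.229, 0.973, 0.002, 0.003]
ft_force: [1.3, -0.2, -0.1]
grip_width: 0.085
grasp_force: 0.0
```

```bash
python3 -c "
from h import *
go(.633,-.160,.2,63.4)
c=bot.camera('top');P=cloud(c,np.ones((384,512),bool))
def near(x,y,r,a,b):
    m=(np.hypot(P[:,0]-x,P[:,1]-y)<r)&(P[:,2]>a)&(P[:,2]<b); return P[m][:,:2].astype(np.float32)*1000
print('small rim/beaker',cv2.minEnclosingCircle(near(.632,-.16,.05,.009,.022)),cv2.minEnclosingCircle(near(.632,-.16,.05,.055,.09)),cv2.minAreaRect(near(.632,-.16,.05,.06,.09)))
print('large rim',cv2.minEnclosingCircle(near(.458,-.149,.065,.009,.022)))
cv2.imwrite('pics/s5.png',c['pixels'])"
```

```text
t 16.93 pos [0.6445 0.1986 0.2148] tilt [ 0.006  0.002 -1.   ] phi 63.5 j [ 0.3   0.61  0.52  1.48 -0.    0.76] w 0.085 F [ 1.3 -0.2 -0.1] 0.0
shift cm [-14.97 -32.61   1.41] turn 0.001
small rim/beaker ((630.543212890625, -159.46267700195312), 36.834007263183594) ((631.1436767578125, -157.72755432128906), 30.582178115844727) ((631.7281494140625, -160.07601928710938), (52.6043701171875, 52.88017272949219), 89.85049438476562)
large rim ((458.0381164550781, -148.51454162597656), 52.913089752197266)
```

View pics/s5.png

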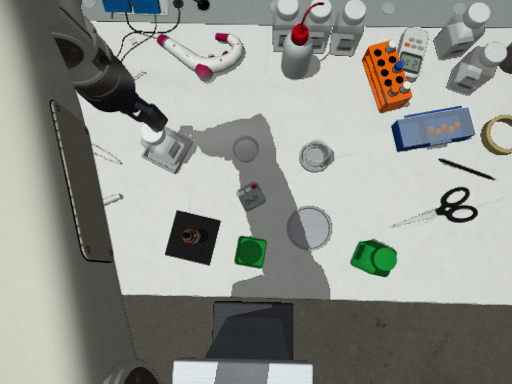

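The bottle stands in the square tray (168,150), the dropper on the mat (193,237), and the large tray is empty at (310,228). The beaker is at (316,156), which is my next pick.

Request:
carry_out --increments '[8.5,-0.74,-1.62,0,0,8.5,-1.24,-2.72,0,0,8.5,-1.24,-2.72,0,0,8.5,-1.24,-2.72,0,0,8.5,-1.24,-2.72,0,0]'

```text
clock: 17.6
eef_pos: [0.6368, 0.0584, 0.2095]
tool_rot: [0.23, 0.973, -0.001, -0.002]
ft_force: [-0.4, 0.0, 1.2]
grip_width: 0.0852
grasp_force: 0.0
```

Request:
carry_out --increments '[8.5,-1.24,-2.72,0,0,8.5,-1.24,-2.72,0,0,8.5,-1.24,-2.72,0,0,8.5,-1.24,-2.72,0,0,8.5,-1.24,-2.72,0,0]'

```text
clock: 18.23
eef_pos: [0.6313, -0.0907, 0.2095]
tool_rot: [0.23, 0.973, -0.0, -0.002]
ft_force: [-0.1, -0.6, 0.2]
grip_width: 0.0847
grasp_force: 0.0
```

Request:
carry_out --increments '[8.5,-1.24,-2.72,1,0,8.5,-1.24,-2.72,2,0,8.5,-0.5,-1.1,2,0,8.5,0,0,1,0,8.5,0,0,0,0]'

```text
clock: 18.85
eef_pos: [0.6289, -0.1602, 0.1496]
tool_rot: [0.229, 0.973, 0.0, -0.002]
ft_force: [1.1, 0.9, -0.3]
grip_width: 0.0847
grasp_force: 0.0
```

```bash
python3 -c "
from h import *
go(.632,-.160,.023)"
```

```text
t 18.85 pos [ 0.6289 -0.1602  0.1496] tilt [-0.003  0.001 -1.   ] phi 63.5 j [-0.25  0.58  0.31  1.3   0.    0.21] w 0.0847 F [ 1.1  0.9 -0.3] 0.0
shift cm [-0.31  0.16 12.66] turn None
```

Request:
carry_out --increments '[8.5,-0.2,0.1,2,0,8.5,0,0,3,0,8.5,0,0,3.5,0,8.5,0,0,2.7,0,8.5,0,0,1.4,0]'

```text
clock: 19.48
eef_pos: [0.6321, -0.1594, 0.0244]
tool_rot: [0.229, 0.973, 0.0, -0.001]
ft_force: [-0.4, -0.2, 0.1]
grip_width: 0.0848
grasp_force: 0.0
```

Request:
carry_out --increments '[4.2,0,0,0,0,4.2,0,0,0,0,4.2,0,0,0,0,4.2,0,0,0,0,4.2,0,0,0,0]'

```text
clock: 20.1
eef_pos: [0.634, -0.1607, 0.0273]
tool_rot: [0.229, 0.973, 0.0, 0.002]
ft_force: [-0.2, -0.4, 5.8]
grip_width: 0.0497
grasp_force: 57.7
```

```bash
python3 -c "
from h import *
go(.458,-.149,.1)"
```

```text
t 20.1 pos [ 0.634  -0.1607  0.0273] tilt [ 0.004 -0.001 -1.   ] phi 63.5 j [-0.25  0.68  0.15  1.04  0.    0.21] w 0.0497 F [-0.2 -0.4  5.8] 57.7
shift cm [16.25 -6.8  -7.34] turn None
```

Request:
carry_out --increments '[4.2,0,0,-0.5,0,4.2,0,0,-1.2,0,4.2,0,0,-1.5,0,4.2,0,0,-1.5,0,4.2,0,0,-1,0]'

```text
clock: 20.72
eef_pos: [0.6332, -0.1606, 0.0841]
tool_rot: [0.229, 0.973, -0.0, 0.001]
ft_force: [-0.7, -0.0, -1.1]
grip_width: 0.0501
grasp_force: 58.5
```

Request:
carry_out --increments '[4.2,1.25,-0.5,0,0,4.2,2.5,-1.05,0,0,4.2,2.5,-1.05,0,0,4.2,2.5,-1.05,0,0,4.2,2.5,-1.05,0,0]'

```text
clock: 21.35
eef_pos: [0.5102, -0.1522, 0.0829]
tool_rot: [0.229, 0.973, -0.0, 0.0]
ft_force: [-0.3, 0.9, -1.1]
grip_width: 0.05
grasp_force: 58.6
```

Request:
carry_out --increments '[4.2,2.5,-1.05,0,0,4.2,1.6,-0.65,0,0,4.2,0.8,-0.4,0,0,4.2,0,0,0,0,4.2,0,0,0,0]'

```text
clock: 21.98
eef_pos: [0.4587, -0.1494, 0.0826]
tool_rot: [0.229, 0.973, -0.0, 0.001]
ft_force: [-0.4, -0.2, -1.5]
grip_width: 0.05
grasp_force: 58.6
```

```bash
python3 -c "
from h import *
go(.458,-.149,.028)
c=bot.camera('scene');cv2.imwrite('pics/s6.png',cv2.resize(c['pixels'][120:300,180:380],None,fx=3,fy=3))"
```

```text
t 21.98 pos [ 0.4587 -0.1494  0.0826] tilt [ 0.001 -0.    -1.   ] phi 63.5 j [-0.31  0.33 -0.29  0.95  0.    0.15] w 0.05 F [-0.4 -0.2 -1.5] 58.6
shift cm [0.09 0.   5.46] turn None
```

View pics/s6.png

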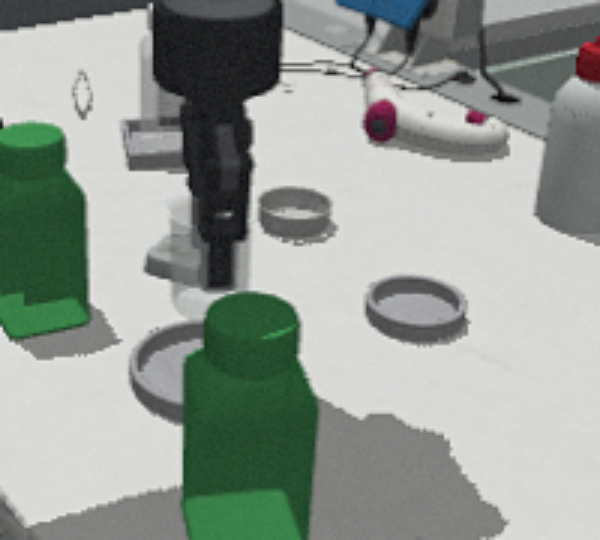

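The beaker (crop, about (205,260)) hangs upright above the large tray (190,370), and the small tray is empty at (416,305). I'll lower the beaker, release it and rise.

Request:
carry_out --increments '[4.2,0,0,1.5,0,4.2,0,0,1.8,0,4.2,0,0,1.1,0,4.2,0,0,0.6,0,4.2,0,0,0.3,0]'

```text
clock: 22.65
eef_pos: [0.4579, -0.1492, 0.0291]
tool_rot: [0.229, 0.973, 0.0, -0.0]
ft_force: [0.3, 0.0, -0.6]
grip_width: 0.0497
grasp_force: 58.6
```

Request:
carry_out --increments '[4.2,0,0,0.2,0,4.2,0,0,0,0,8.5,0,0,0,0,8.5,0,0,0,0,8.5,0,0,0,0]'

```text
clock: 23.28
eef_pos: [0.4579, -0.1492, 0.0275]
tool_rot: [0.229, 0.973, -0.0, 0.0]
ft_force: [-0.1, 0.1, -0.7]
grip_width: 0.0852
grasp_force: 0.0
```

Request:
carry_out --increments '[8.5,0,0,-1,0,8.5,0,0,-3,0,8.5,0,0,-5,0,8.5,0,0,-5,0,8.5,0,0,-4.5,0]'

```text
clock: 23.9
eef_pos: [0.4578, -0.1491, 0.2151]
tool_rot: [0.229, 0.973, -0.0, 0.001]
ft_force: [0.3, -0.1, -0.8]
grip_width: 0.085
grasp_force: 0.0
```

```bash
python3 -c "
from h import *
c=bot.camera('top');P=cloud(c,np.ones((384,512),bool))
q=P[(np.hypot(P[:,0]-.431,P[:,1]-.127)<.045)&(P[:,2]>.02)];q2=q[q[:,2]>.085];print(len(q),len(q2),q2.mean(0),cv2.minEnclosingCircle(q[:,:2].astype(np.float32)*1000))
print([(w(c,d['xyz']).round(3),d['p']) for d in bot.place_of(c,'dropper')])
go(.431,.127,.2)"
```

```text
214 35 [0.43083673 0.12482084 0.09896291] ((430.8670349121094, 125.47400665283203), 16.734920501708984)
[(array([0.433, 0.126, 0.005]), 0.59), (array([0.646, 0.011, 0.001]), 0.41)]
t 24.0 pos [ 0.4609 -0.1502  0.2187] tilt [ 0.011 -0.004 -1.   ] phi 63.5 j [-0.32  0.21 -0.07  1.28  0.    0.15] w 0.0853 F [ 1.  -0.7 -0.3] 0.0
shift cm [15.07 23.46  1.73] turn None
```

Request:
carry_out --increments '[8.5,0.88,1.35,0,0,8.5,1.48,2.35,0,0,8.5,1.48,2.35,0,0,8.5,1.48,2.35,0,0,8.5,1.48,2.35,0,0]'

```text
clock: 24.62
eef_pos: [0.4429, -0.0208, 0.2105]
tool_rot: [0.229, 0.973, -0.0, -0.002]
ft_force: [0.4, -0.7, -0.3]
grip_width: 0.085
grasp_force: 0.0
```

Request:
carry_out --increments '[8.5,1.48,2.35,0,0,8.5,1.48,2.35,0,0,8.5,1.48,2.35,0,0,8.5,1.48,2.35,0,0,8.5,1.48,2.35,0,0]'

```text
clock: 25.25
eef_pos: [0.4289, 0.1169, 0.2105]
tool_rot: [0.229, 0.973, -0.001, -0.002]
ft_force: [0.2, -0.6, 0.7]
grip_width: 0.085
grasp_force: 0.0
```

Request:
carry_out --increments '[8.5,0.6,1.0,0,0,8.5,0,0,2,0,8.5,0,0,2,0,8.5,0,0,1,0,8.5,0,0,0,0]'

```text
clock: 25.88
eef_pos: [0.4292, 0.1268, 0.1614]
tool_rot: [0.229, 0.973, -0.001, -0.001]
ft_force: [0.9, -0.5, 0.4]
grip_width: 0.0852
grasp_force: 0.0
```

```bash
python3 -c "
from h import *
go(.431,.1265,.041)"
```

```text
t 25.88 pos [0.4292 0.1268 0.1614] tilt [-0.002 -0.001 -1.   ] phi 63.5 j [ 0.29  0.19 -0.25  1.13 -0.    0.75] w 0.0852 F [ 0.9 -0.5  0.4] 0.0
shift cm [-0.2   0.07 12.04] turn None
```

Request:
carry_out --increments '[8.5,-0.12,0.04,2,0,8.5,0,0,3,0,8.5,0,0,3.3,0,8.5,0,0,2.5,0,8.5,0,0,1.2,0]'

```text
clock: 26.5
eef_pos: [0.4312, 0.1268, 0.0417]
tool_rot: [0.229, 0.973, -0.0, -0.0]
ft_force: [-0.2, 1.0, -0.4]
grip_width: 0.0849
grasp_force: 0.0
```

Request:
carry_out --increments '[2.5,0,0,0,0,2.5,0,0,0,0,2.5,0,0,0,0,2.5,0,0,0,0,2.5,0,0,0,0]'

```text
clock: 27.12
eef_pos: [0.4324, 0.1272, 0.0436]
tool_rot: [0.229, 0.973, 0.0, 0.001]
ft_force: [-1.3, -0.2, 6.4]
grip_width: 0.0301
grasp_force: 59.3
```

Request:
carry_out --increments '[2.5,0,0,-0.5,0,2.5,0,0,-1.5,0,2.5,0,0,-2,0,2.5,0,0,-2,0,2.5,0,0,-1,0]'

```text
clock: 27.75
eef_pos: [0.432, 0.1273, 0.1135]
tool_rot: [0.229, 0.973, 0.0, 0.001]
ft_force: [0.2, 0.1, -0.2]
grip_width: 0.03
grasp_force: 59.4
```

```bash
python3 -c "
from h import *
go(.631,-.160,.1)"
```

```text
t 27.75 pos [0.432  0.1273 0.1135] tilt [ 0.002  0.001 -1.   ] phi 63.5 j [ 0.29  0.23 -0.33  1.01  0.    0.75] w 0.03 F [ 0.2  0.1 -0.2] 59.4
shift cm [-30.63 -16.82   1.37] turn None
```

Request:
carry_out --increments '[2.5,-1.4,-0.77,0,0,2.5,-2.78,-1.53,0,0,2.5,-2.78,-1.53,0,0,2.5,-2.78,-1.53,0,0,2.5,-2.78,-1.53,0,0]'

```text
clock: 28.38
eef_pos: [0.5128, 0.0075, 0.1111]
tool_rot: [0.23, 0.973, -0.0, -0.001]
ft_force: [0.6, 0.2, -0.9]
grip_width: 0.0301
grasp_force: 59.4
```

Request:
carry_out --increments '[2.5,-2.78,-1.53,0,0,2.5,-2.78,-1.53,0,0,2.5,-2.78,-1.53,0,0,2.5,-2.78,-1.53,0,0,2.5,-2.78,-1.53,0,0]'

```text
clock: 29.0
eef_pos: [0.6028, -0.1231, 0.1107]
tool_rot: [0.23, 0.973, -0.0, -0.001]
ft_force: [0.6, 0.9, -0.9]
grip_width: 0.0296
grasp_force: 59.4
```

Request:
carry_out --increments '[2.5,-2.78,-1.53,0,0,2.5,-1.43,-0.75,0,0,2.5,0,0,0,0,2.5,0,0,0,0,2.5,0,0,0,0]'

```text
clock: 29.62
eef_pos: [0.6298, -0.1596, 0.112]
tool_rot: [0.229, 0.973, 0.0, -0.0]
ft_force: [-0.3, -0.0, -1.2]
grip_width: 0.03
grasp_force: 59.4
```

```bash
python3 -c "
from h import *
go(.631,-.160,.044)
c=bot.camera('scene');cv2.imwrite('pics/s7.png',cv2.resize(c['pixels'][100:280,180:380],None,fx=3,fy=3))"
```

```text
t 29.62 pos [ 0.6298 -0.1596  0.112 ] tilt [-0.001  0.    -1.   ] phi 63.5 j [-0.25  0.61  0.25  1.21  0.    0.21] w 0.03 F [-0.3 -0.  -1.2] 59.4
shift cm [-0.13  0.02  6.8 ] turn None
```

View pics/s7.png

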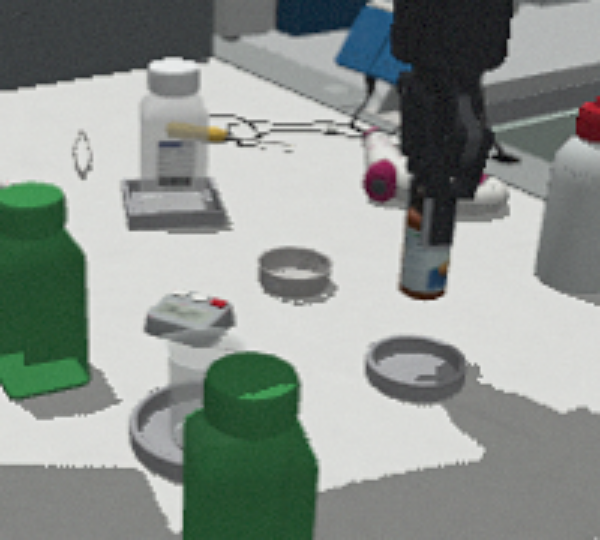

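The dropper (crop, about (428,250)) is upright over the small tray (415,365). The bottle is in the square tray (172,140) and the beaker in the large tray (205,390). I'll lower the dropper and release it.

Request:
carry_out --increments '[2.5,-0.13,0,1.5,0,2.5,0,0,2,0,2.5,0,0,1.6,0,2.5,0,0,0.9,0,2.5,0,0,0.5,0]'

```text
clock: 30.3
eef_pos: [0.6313, -0.1607, 0.0465]
tool_rot: [0.229, 0.973, 0.0, -0.0]
ft_force: [0.2, -0.3, -1.0]
grip_width: 0.0303
grasp_force: 59.4
```

Request:
carry_out --increments '[2.5,0,0,0.3,0,2.5,0,0,0.1,0,8.5,0,0,0,0,8.5,0,0,0,0,8.5,0,0,0,0]'

```text
clock: 30.92
eef_pos: [0.6318, -0.1609, 0.0437]
tool_rot: [0.229, 0.973, -0.0, 0.0]
ft_force: [0.1, -0.9, 0.1]
grip_width: 0.0826
grasp_force: 0.0
```

Request:
carry_out --increments '[8.5,0,0,-1,0,8.5,0,0,-3,0,8.5,0,0,-5,0,8.5,0,0,-5,0,8.5,0,0,-2,0]'

```text
clock: 31.55
eef_pos: [0.6333, -0.1613, 0.2087]
tool_rot: [0.229, 0.973, -0.0, 0.004]
ft_force: [0.6, -0.8, -0.1]
grip_width: 0.0846
grasp_force: 0.0
```

Request:
carry_out --increments '[8.5,2,2,0,0,8.5,4,4,0,0,8.5,4,4,0,0,8.5,4,4,0,0,8.5,2,2,0,0]'

```text
clock: 32.17
eef_pos: [0.5588, 0.0564, 0.2045]
tool_rot: [0.228, 0.974, 0.0, 0.0]
ft_force: [-0.3, -0.4, 0.5]
grip_width: 0.085
grasp_force: 0.0
```

```bash
python3 -c "
from h import *
go(.4,.1,.3)
c=bot.camera('top');cv2.imwrite('pics/s8.png',c['pixels']);P=cloud(c,np.ones((384,512),bool))
def n(s,x,y,r,a,b):
    q=P[(np.hypot(P[:,0]-x,P[:,1]-y)<r)&(P[:,2]>a)&(P[:,2]<b)][:,:2].astype(np.float32)*1000
    print(s,len(q),len(q) and (cv2.minEnclosingCircle(q),cv2.minAreaRect(q)))
n('small rim',.631,-.16,.05,.009,.022);n('dropper',.631,-.16,.05,.025,.12);n('bulb',.631,-.16,.05,.085,.12)
n('large rim',.458,-.149,.065,.009,.022);n('beaker top',.458,-.149,.05,.055,.09)
n('sq rim',.643,.198,.075,.009,.022);n('cap',.643,.198,.06,.13,.16);n('flats',.643,.198,.06,.03,.16)
n('timer',.531,-.008,.05,.01,.03)
c=bot.camera('scene');cv2.imwrite('pics/s9.png',c['pixels'])"
```

```text
t 32.17 pos [0.5588 0.0564 0.2045] tilt [ 0.001  0.001 -1.   ] phi 63.6 j [0.1  0.37 0.12 1.32 0.   0.56] w 0.085 F [-0.3 -0.4  0.5] 0.0
shift cm [16.16 -3.14 -9.57] turn None
small rim 225 (((630.9834594726562, -159.76995849609375), 37.1717643737793), ((630.9927368164062, -159.54013061523438), (72.61932373046875, 72.69447326660156), 22.530681610107422))
dropper 218 (((629.7254028320312, -161.38327026367188), 16.821657180786133), ((628.0757446289062, -160.60305786132812), (32.34861755371094, 29.236637115478516), 56.922428131103516))
bulb 35 (((628.6984252929688, -160.66305541992188), 5.877337455749512), ((629.0235595703125, -161.0261688232422), (10.620270729064941, 10.621882438659668), 37.13603210449219))
large rim 350 (((458.0272216796875, -148.26968383789062), 52.80877685546875), ((457.85125732421875, -148.67642211914062), (103.88980865478516, 103.96381378173828), 1.411980152130127))
beaker top 183 (((453.1197204589844, -147.4612274169922), 30.72809410095215), ((456.2575378417969, -148.361572265625), (53.0566291809082, 53.974613189697266), 1.0152454376220703))
sq rim 0 0
cap 0 0
flats 0 0
timer 510 (((531.0568237304688, -8.456244468688965), 34.4659423828125), ((530.9027709960938, -8.076042175292969), (55.473358154296875, 55.19518280029297), 29.600465774536133))
```

View pics/s8.png

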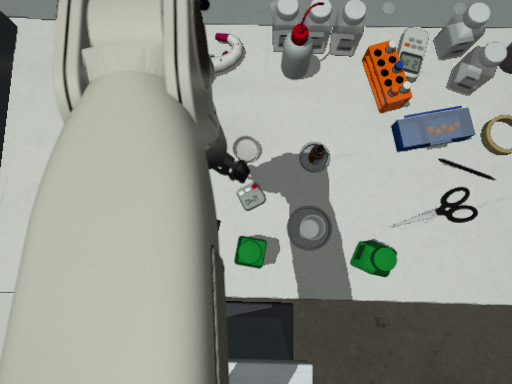

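View pics/s9.png

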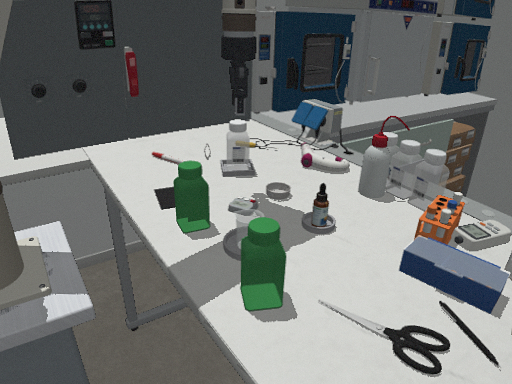

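The top picture shows the dropper in the small tray (315,156), the beaker in the large tray (310,228), and the dish and timer where they were. The scene picture shows the bottle in the square tray at (237,150). The arm hides it from the top camera, so I'll check it from the scene camera's depth.

```bash
python3 -c "
from h import *
c=bot.camera('scene');P=cloud(c,np.ones((384,512),bool))
def n(s,x,y,r,a,b):
    q=P[(np.hypot(P[:,0]-x,P[:,1]-y)<r)&(P[:,2]>a)&(P[:,2]<b)][:,:2].astype(np.float32)*1000
    print(s,len(q),len(q) and (cv2.minEnclosingCircle(q),cv2.minAreaRect(q)))
n('top',.643,.198,.06,.139,.16);n('flats',.643,.198,.05,.03,.1);n('sq rim',.643,.198,.075,.01,.02)
print([(w(c,d['xyz']).round(3),d['p']) for d in bot.place_of(c,'bottle')])"
```

```text
top 101 (((643.2711791992188, 194.48541259765625), 24.704744338989258), ((643.6682739257812, 194.7977294921875), (44.49267578125, 41.68075180053711), 7.964055061340332))
flats 544 (((636.2763671875, 182.48109436035156), 32.1017951965332), ((630.101806640625, 175.8095703125), (24.498130798339844, 63.89181900024414), 47.21543884277344))
sq rim 202 (((647.5614624023438, 200.01174926757812), 63.801239013671875), ((645.0370483398438, 199.3472900390625), (98.39847564697266, 92.73565673828125), 63.71687698364258))
[(array([0.642, 0.194, 0.002]), 0.87), (array([ 0.391, -0.284, -0.005]), 0.81), (array([ 0.396, -0.016,  0.   ]), 0.56)]
```

```bash
python3 -c "
from h import *
c=bot.camera('scene');P=cloud(c,np.ones((384,512),bool))
q=P[(np.hypot(P[:,0]-.643,P[:,1]-.196)<.05)&(P[:,2]>.035)&(P[:,2]<.095)][:,:2]
l=cv2.fitLine(q.astype(np.float32),cv2.DIST_HUBER,0,.001,.001).ravel();print(np.degrees(np.arctan2(l[1],l[0])))
a=np.radians(63.5);s=(q-[.643,.196])@np.c_[[np.cos(a),np.sin(a)],[-np.sin(a),np.cos(a)]]*1000
for lo in range(-40,40,8):
    m=(s[:,1]>=lo)&(s[:,1]<lo+8); print(lo,m.sum(),np.median(s[m,0]) if m.any() else None)"
```

```text
-27.007906
-40 0 None
-32 56 -25.40661415928747
-24 48 -28.08692489636769
-16 54 -28.696374194776222
-8 59 -28.473397067470692
0 62 -28.06786916624746
8 60 -28.078775536765768
16 62 -28.056373391483174
24 59 -24.72311410633254
32 0 None
```

The front face lies at -27°, which is parallel to the tray within about a degree, and the bottle is centred to about 4 mm. I'll hand the job in.

```bash
python3 -c "
from h import *
print(bot.job_done())"
```

```text
the job is handed in; nothing more can be done
None
```

I handed the job in, though it returned no verdict: by camera all three vessels stand upright in their home trays within about 5 mm of centre, the bottle is parallel to its tray, the dropper stood on the mat in between, and the timer and dish look unmoved.

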